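# Half-close the bayonet lid of a pepper mill on the filling stand

### The job

Stand the open square mill upright on the raised filling stand, with its foot fully down in the cradle, and let go of it. Then lower the bayonet lid into the mill's mouth until its disc lies flush on the rim, and turn it clockwise (seen from above) halfway to its lock, stopping well short of the click; finish still gripping the lid there, so that I can check the seal before it is locked. Leave the salt shaker, the ramekin and the pour cup as they are.

Things in the scene. Friction and masses are not known exactly. Their poses are not given: they have to be found in the camera images.
- mill: Square stainless pepper mill, loose, open at the top, 0.25 to 0.49 kg. 58 x 58 mm over its flat outer faces (parallel to its x and y), 125 mm tall. Origin: centre of its underside, z up. The lowest 14 mm is a narrower black foot, 50 x 50 mm.
- mill_mouth (a point): Centre of the mill's mouth on the top face of its rim, 125 mm above mill, axes as the mill's. The rim is 6 mm thick, with a round 39 mm bore and two entry slots, 14 mm wide, along the mill's +x and -x, reaching 25.5 mm from the axis. An engraved dot lies beyond each slot; an engraved bar on the +y and -y sides marks the lock.
- mill_half (a point): The mouth's centre again; its x axis is the halfway direction of the lid's wing, 45 degrees clockwise (seen from above) of the mill's x. There the wing points at two corners of the square mill. From the slots to here the lid turns freely.
- mill_lock (a point): The mouth's centre again; its x axis is the wing's direction in the lock, 90 degrees clockwise (seen from above) of the mill's x (the slots). Sprung balls resist from about 70 degrees of turn and click into the lugs' notches at 90, where there is a stop. A stop at the slots bars turning anticlockwise.
- stand: Steel filling stand, fixed: round foot of 120 mm diameter, 30 mm column, on top a square cradle, 68 x 68 mm outside, 82 mm high in all. Origin: centre of its underside, on the counter; the cradle's sides are parallel to its x and y.
- stand_seat (a point): Centre of the floor of the cradle's recess, 70 mm above stand; the mill's origin comes to lie here. The recess is 54 x 54 mm and 12 mm deep, its upper 5 mm flared by 2 mm a side as a lead-in. The mill fits in any of the four square orientations and then turns by no more than about 5 degrees.
- lid: Steel bayonet lid, loose, 0.09 kg, standing on its spigot (36 mm across, 20 mm long, lower 7 mm tapered to 28). Origin: centre of the spigot's lower end, z up. Disc of 54 mm diameter 20 to 26 mm above the origin; on it an upright wing grip, 40 mm long along x, 12 mm thick along y, 26 to 59 mm above the origin. Pinch the wing across its thickness, finger tips above the disc.
- lid_seat (a point): Centre of the underside of the lid's disc, 20 mm above lid; meets mill_mouth when home. Two lugs lie under the wing's ends along +x and -x: 10 mm wide, 7 to 12 mm above lid, reaching 24 mm from the axis; a half turn gives the same lid. If they miss the slots, the disc stays 13 mm above the rim.
- shaker: bystander: cobalt glass salt shaker with a steel cap, 46 mm diameter, 76 mm tall; origin at the centre of its underside
- ramekin: bystander: bone white ribbed ramekin, 76 mm diameter, 42 mm tall; origin at the centre of its underside
- pour_cup: bystander: copper pour cup with a brass handle to its +y, 62 mm diameter, 50 mm tall; origin at the centre of its underside
Not all that is in view belongs to the job. Leave any blue or turquoise look-alike of the stand alone.

How it is judged:
By the outcome, as a careful person would: the job done as asked, in the order asked, and still so for the second after the job is handed in, while the arm keeps its last pose, push and grip.
It also fails if it takes over 58 s, if anything falls off the work surface, if the arm or the gripper's body presses on something with over 40 N, if the wrist force passes 120 N, or if a joint passes its speed limit or range.

### The arm

A 6-joint arm with a two-finger parallel gripper is mounted at the origin on the work surface. World frame = base frame: x ahead of the robot, y to its left, z up, the work surface at z = 0. Lengths are in m, angles in rad, forces in N, time in s.
With the tool pointing down it reaches from about 0.25 to 0.775 m from the base axis. Payload 4 kg.
Tool frame: the origin (TCP) lies on the centre line of the jaws, within the pads' length; the fingertips stand 19 mm ahead of it and the grasp point (between the pads) is the TCP; x points along the fingers, z is the direction in which the jaws open and shut, and the axes are right-handed (so a half turn about x gives the same grasp; the last joint's range is limited). The gripper opens to 94 mm and grips with 3 to 60 N. Pads are 16 mm wide; open, the fingers measure 119 mm over their backs; the gripper's body (75 mm by 177 mm) begins 78 mm behind the grasp point.
Start: joints at [1.042, 0.087, 1.371, -0, 1.684, -0.103], TCP at [0.227, 0.501, 0.225] pointing down, gripper open.
Joint ranges: [-3.1, 3.1], [-0.76, 2.03], [0.27, 2.55], [-1.08, 4.22], [0.17, 2.65], [-2.57, 2.57]. Speed limits (rad/s): [2.79, 2.79, 3.14, 3.14, 3.14, 3.14].

### API

Orientations are given as [roll, pitch, yaw] about the fixed x, y, z axes, in that order (R = Rz(yaw) Ry(pitch) Rx(roll)).
In Python, from bench import robot, snapshot, camera_params gives the robot as it stands.
- The arm moves only by the tool step_arm, never from a script. Its argument "motion" is text: rows parted by semicolons, each of 7 numbers parted by spaces: the opening in per cent of the stroke, from 0 (shut) to 100 (fully open), then the shift along the tool's x, y, z in cm, then the turn, a rotation vector about the tool's x, y, z in rad. A call has 1 to 20 rows; each row shifts and turns the commanded pose from where the row before left it, along the tool's axes as they then stand; what a row does not reach is not made up. A row lasts 1/12 s, in which the tool goes at most 41.7 mm and 7.16 degrees, less where a joint would pass 70% of its speed; a pose out of reach is approached as far as the arm can. A call with a gripper value outside its range is refused whole. The fingers move at their own pace and stop on an object; the grip force is fixed at half the most. Time passes only in rows, so rows that do not move let the fingers close. It gives the time, the measured TCP pose, the force and the opening at its end, in the units of the state.
- robot.get_obs(): the state, without advancing time (a new reading comes with each control period).
- snapshot(name): name is "side" or "top" or "wrist"; returns the picture (384x512x3 uint8, red, green, blue); there is no depth.
- camera_params(name): a dict with "fx", "fy", "cx", "cy" (pixels), "D" ([k1, k2, p1, p2, k3] as OpenCV has them; the pictures are not rectified), "R" (3x3) and "t" (3): a world point X has camera coordinates R X + t. Camera axes: x right, y down, z forward; pixel columns grow to the right and rows downward; lengths in m; the calibration is good to about 2 mm. A picture is of the moment at which its call begins: read the wrist's pose just before it. camera_params takes no time and is no camera call; for the wrist camera it gives the pose at the moment of the call.
- robot.close_job(): hands the job in, once; it reports no verdict.
The state is a dict: "time": time; "joint_positions": joint angles; "qvel": joint speeds; "joint_torque": joint torques, N m; "tool_pos": TCP position; "ee_rot": TCP orientation; "wrist_force": force on the tool from outside, world axes, zero at the start; "wrist_torque": the same for the moment, N m; "width": finger opening in m.
Only numpy, scipy, OpenCV 4.12 (cv2) and the standard library are available. Lean on these libraries where they do the work, as an engineer would, in place of code of your own. Each camera call takes 0.05 s, during which the arm holds its last target.

## Working session

There is one attempt and no reset: what is moved stays moved. The work goes in short steps, Python scripts to look and compute and a tool call to move; the robot and the scene stay as the last step left them, time stands still between calls to the robot, and variables do not carry over. Pictures are saved under pics/ and viewed, and the job is handed in when it is done.

Besides the shell and the picture viewer there is one more tool, called after "Call:" as name(argument=value, ...) on one line, values as JSON. step_arm: Moves the arm, as the interface text tells. Its arguments: {"type":"object","properties":{"motion":{"type":"string"}},"required":["motion"]}

```bash
mkdir -p pics; ls; python3 - <<'E'
from bench import robot, snapshot, camera_params
import cv2
o=robot.get_obs(); print(o)
for n in ["side","top","wrist"]:
    p=camera_params(n); print(n,p)
    im=snapshot(n); cv2.imwrite(f"pics/{n}0.png",im[:,:,::-1])
E
```

```text
pics
{'time': 0.0, 'joint_positions': array([ 1.04187354e+00,  8.79545012e-02,  1.37222256e+00, -1.80927670e-05,
        1.68360598e+00, -1.03100824e-01]), 'qvel': array([-0.00158016, -0.00076848, -0.00085312,  0.00132574, -0.00029086,
        0.00053679]), 'joint_torque': array([ 4.63633330e-05, -3.40198267e+01, -3.02420676e+01,  7.17588142e-02,
        3.30766488e-02, -1.59253841e-04]), 'tool_pos': array([0.22694376, 0.50044466, 0.22332049]), 'ee_rot': array([ 3.04670125,  1.56860587, -2.09151172]), 'wrist_force': array([-0.06843436,  0.19531176,  0.89395953]), 'wrist_torque': array([ 0.01980846, -0.00718241,  0.04599309]), 'width': 0.0937968187842084}
side {'fx': 384.249849536897, 'fy': 384.249849536897, 'cx': 257.14536945275694, 'cy': 191.20554052500654, 'D': array([-0.08247956,  0.        ,  0.        ,  0.        ,  0.        ]), 'R': array([[ 0.93969213, -0.34198206,  0.0051924 ],
       [-0.23939774, -0.66850369, -0.70412466],
       [ 0.24426915,  0.66041736, -0.71005739]]), 't': array([-0.50315478,  0.19175859,  0.873266  ])}
top {'fx': 353.3866820959851, 'fy': 353.3866820959851, 'cx': 260.31423992156044, 'cy': 188.26568920078176, 'D': array([0.03810359, 0.        , 0.        , 0.        , 0.        ]), 'R': array([[ 2.78753115e-02, -9.99605997e-01,  3.28914745e-03],
       [-9.91804283e-01, -2.80678890e-02, -1.24645331e-01],
       [ 1.24688540e-01,  2.12336907e-04, -9.92195910e-01]]), 't': array([-0.02186191,  0.54516643,  0.76163632])}
wrist {'fx': 284.2082190540657, 'fy': 284.2082190540657, 'cx': 254.78449814428546, 'cy': 192.2799576784995, 'D': array([-0.04172521,  0.        ,  0.        ,  0.        ,  0.        ]), 'R': array([[ 0.41354224,  0.91047986, -0.00304025],
       [ 0.87471137, -0.39636486,  0.27888155],
       [ 0.25271098, -0.11798864, -0.9603207 ]]), 't': array([-0.54975107, -0.0292114 ,  0.39291599])}
```

View pics/side0.png

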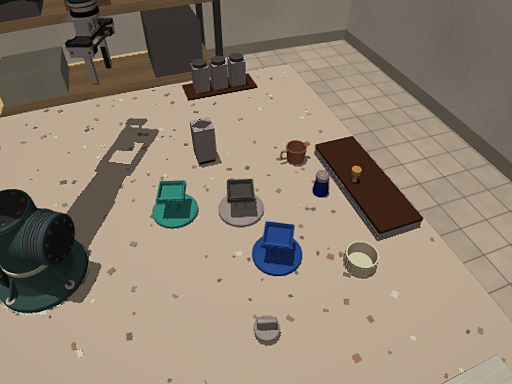

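View pics/top0.png

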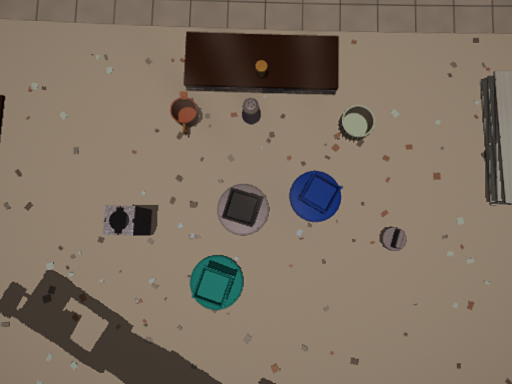

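View pics/wrist0.png

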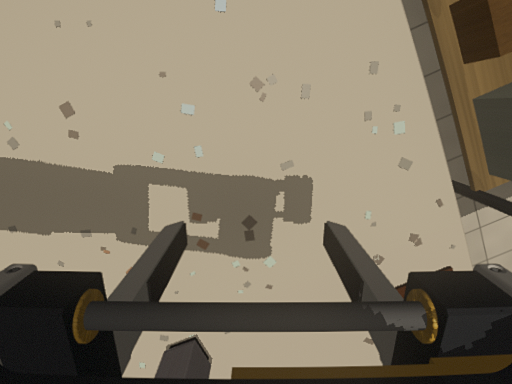

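The side view shows the mill upright at (203,140), with its black foot down, and the lid at (267,328). There are three stands: grey steel (241,203), turquoise (175,203) and blue (278,247). The description says steel, so the grey one fits and the other two are the look-alikes. I'll confirm with enlarged crops.

```bash
python3 - <<'E'
import cv2, numpy as np
t=cv2.imread("pics/top0.png"); s=cv2.imread("pics/side0.png")
def c(im,x,y,h=35): return cv2.resize(im[y-h:y+h,x-h:x+h],(380,380),interpolation=cv2.INTER_CUBIC)
a=np.hstack([c(t,128,220),c(t,243,209)])
cv2.imwrite("pics/crop1.png",a)
a=np.hstack([c(t,394,238,22),c(s,241,203)]); cv2.imwrite("pics/crop2.png",a)
E
```

```text
(no output)
```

View pics/crop1.png

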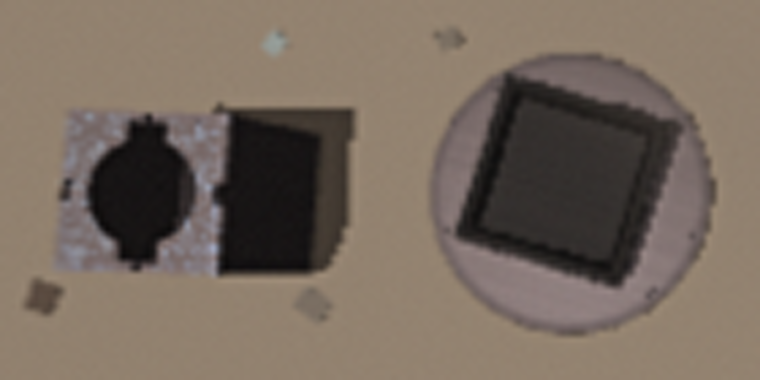

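View pics/crop2.png

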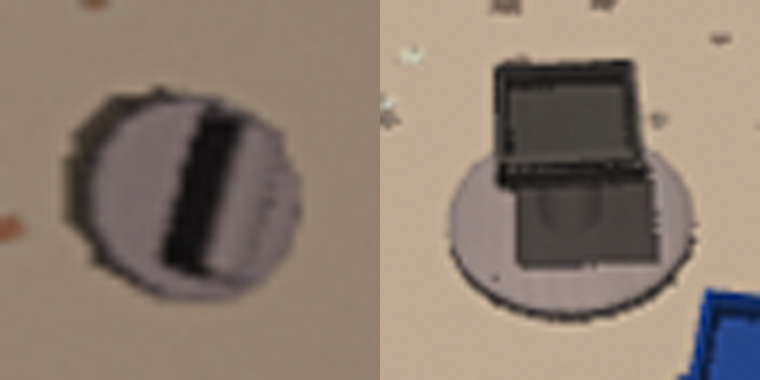

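```bash
cat > h.py <<'E'
from bench import robot, snapshot, camera_params
import cv2, numpy as np
from scipy.spatial.transform import Rotation as Ro
def ray(cam,px):
    p=camera_params(cam) if isinstance(cam,str) else cam
    K=np.array([[p['fx'],0,p['cx']],[0,p['fy'],p['cy']],[0,0,1]])
    u=cv2.undistortPoints(np.array(px,float).reshape(-1,1,2),K,p['D']).reshape(-1,2)
    d=np.c_[u,np.ones(len(u))]@p['R']; return -p['R'].T@p['t'], d
def onz(cam,px,z):
    c,d=ray(cam,px); return c+d*((z-c[2])/d[:,2])[:,None]
def proj(cam,X):
    p=camera_params(cam) if isinstance(cam,str) else cam
    K=np.array([[p['fx'],0,p['cx']],[0,p['fy'],p['cy']],[0,0,1]])
    return cv2.projectPoints(np.array(X,float).reshape(-1,1,3),cv2.Rodrigues(p['R'])[0],p['t'],K,p['D'])[0].reshape(-1,2)
def pose():
    o=robot.get_obs(); return o['tool_pos'],Ro.from_euler('xyz',o['ee_rot']),o
def delta(pos,yawz):
    """shift (cm, tool axes now) and rotvec to reach pos, tool x down, tool z at heading yawz (deg)"""
    p,R,o=pose()
    best=None
    for k in (0,180):
        a=np.radians(yawz+k); z=np.array([np.cos(a),np.sin(a),0]); x=np.array([0,0,-1.]); y=np.cross(z,x)
        T=Ro.from_matrix(np.c_[x,y,z]); rv=(R.inv()*T).as_rotvec()
        print(k,'shift cm(now axes)',np.round(R.inv().apply(np.array(pos)-p)*100,2),'rotvec',np.round(rv,3),'deg',round(np.degrees(np.linalg.norm(rv)),1))
    print('pose',np.round(p,4),'zaxis',np.round(R.as_matrix()[:,2],3),'xaxis',np.round(R.as_matrix()[:,0],3),'q6',round(o['joint_positions'][5],3),'t',o['time'])
E
python3 - <<'E'
from h import *
s=380/70
def c(pts,ox,oy,sc=s): return np.array(pts,float)/sc+[ox,oy]-0.5*0
def quad(P,n):
    print(n,'centre',P.mean(0).round(4)); 
    for i in range(4):
        e=P[(i+1)%4]-P[i]; print('  len mm',round(np.linalg.norm(e)*1e3,1),'head',round(np.degrees(np.arctan2(e[1],e[0])),1))
quad(onz('top',c([(66,108),(228,112),(219,273),(55,270)],93,185),.125),'mill')
quad(onz('top',c([(126,73),(301,122),(240,287),(77,235)],208,174),.082),'stand')
sc=380/44
print('lid disc',onz('top',c([(193,195)],372,216,sc),.026))
P=onz('top',c([(205,105),(165,265)],372,216,sc),.026);e=P[1]-P[0];print(P,'wing heading',np.degrees(np.arctan2(e[1],e[0])),np.linalg.norm(e))
# foot disc of stand by contour
im=cv2.imread('pics/top0.png')
print('foot centre z=0', onz('top',[(243,209.5)],0.005))
delta([.3,0,.3],0)
E
```

```text
mill centre [0.4637 0.2676 0.125 ]
  len mm 58.0 head -89.9
  len mm 57.8 head -178.9
  len mm 58.1 head 90.3
  len mm 58.1 head 1.0
stand centre [0.499  0.0302 0.082 ]
  len mm 70.8 head -104.1
  len mm 67.9 head 161.3
  len mm 65.9 head 74.0
  len mm 65.5 head -14.5
lid disc [[ 0.44227159 -0.30770908  0.026     ]]
[[ 0.46540401 -0.31130525  0.026     ]
 [ 0.42425287 -0.30016894  0.026     ]] wing heading 164.85733384929634 0.0426313703376465
foot centre z=0 [[0.49853454 0.03217422 0.005     ]]
0 shift cm(now axes) [ -7.57 -27.32 -42.58] rotvec [ 1.145e+00 -2.000e-03  1.000e-03] deg 65.6
180 shift cm(now axes) [ -7.57 -27.32 -42.58] rotvec [-1.997e+00 -1.000e-03 -2.000e-03] deg 114.4
pose [0.227  0.5006 0.2236] zaxis [ 0.413  0.911 -0.002] xaxis [-0.001 -0.001 -1.   ] q6 -0.103 t 0.15
```

Measurements, top view with sizes checked:
- **Mill:** rim sides come out at 58 mm; centre (0.464, 0.268), faces square to the world axes.
- **Stand:** about 67 mm across; centre (0.499, 0.031), turned about -15°. In the crop it is the plain grey steel stand at top pixel (243,209).
- **Lid:** (0.442, -0.308), wing at about -15°.

Next I go above the mill.

Call:
step_arm(motion="100 0 0 0 -0.107 0 0;100 0 0 0 -0.107 0 0;100 0 0 0 -0.106 0 0;100 0 0 0 -0.106 0 0;100 0 -1.975 -1.938 0 0 0;100 0 -1.975 -1.938 0 0 0;100 0 -1.975 -1.938 0 0 0;100 0 -1.975 -1.938 0 0 0;100 0 -1.975 -1.938 0 0 0;100 0 -1.975 -1.938 0 0 0;100 0 -1.975 -1.938 0 0 0;100 0 -1.975 -1.938 0 0 0;100 0 -1.975 -1.938 0 0 0;100 0 -1.975 -1.938 0 0 0;100 0 -1.975 -1.938 0 0 0;100 0 -1.975 -1.938 0 0 0;100 0 0 0 0 0 0")

```text
time: 1.57
tool_pos: [0.4669, 0.265, 0.2236]
ee_rot: [-2.945, 1.568, -1.38]
wrist_force: [0.6, 0.3, 0.1]
width: 0.0942
```

```bash
python3 - <<'E'
from h import *
delta([.4637,.2676,.09],90)
p=camera_params('wrist'); print('cam',(-p['R'].T@p['t']).round(4), p['R'].round(3))
cv2.imwrite('pics/w1.png',snapshot('wrist')[:,:,::-1])
E
```

```text
0 shift cm(now axes) [13.36  0.33  0.29] rotvec [-0.005 -0.002  0.   ] deg 0.3
180 shift cm(now axes) [13.36  0.33  0.29] rotvec [3.137e+00 1.000e-03 4.000e-03] deg 179.7
pose [0.4669 0.265  0.2236] zaxis [ 0.005  1.    -0.002] xaxis [ 0.    -0.002 -1.   ] q6 -1.154 t 1.5667
cam [0.3861 0.2668 0.3839] [[ 0.006  1.    -0.004]
 [ 0.96  -0.004  0.279]
 [ 0.279 -0.005 -0.96 ]]
```

View pics/w1.png

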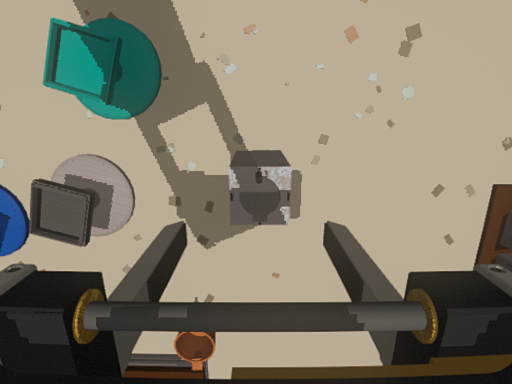

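The wrist picture shows the mill top between the fingers, corners near (230,167), (291,167), (291,224) and (230,224). I'll check it against the top-view value.

```bash
python3 - <<'E'
from h import *
P=onz('wrist',[(230,167),(291,167),(291,224),(230,224)],.125);print(P.round(4),P.mean(0))
p=onz('wrist',[(259,197)],.125);print(p)
E
```

```text
[[0.4352 0.2444 0.125 ]
 [0.4354 0.3009 0.125 ]
 [0.4922 0.3026 0.125 ]
 [0.492  0.2428 0.125 ]] [0.4636785 0.2726609 0.125    ]
[[0.46433582 0.27122771 0.125     ]]
```

Call:
step_arm(motion="100 0 0.33 0.4 0 0 0;100 2.66 0 0 0 0 0;100 2.66 0 0 0 0 0;100 2.66 0 0 0 0 0;100 2.66 0 0 0 0 0;100 2.66 0 0 0 0 0;100 0 0 0 0 0 0;40 0 0 0 0 0 0;40 0 0 0 0 0 0;40 0 0 0 0 0 0;40 0 0 0 0 0 0;40 0 0 0 0 0 0;40 0 0 0 0 0 0;40 0 0 0 0 0 0;40 0 0 0 0 0 0")

```text
time: 2.87
tool_pos: [0.4618, 0.2715, 0.0928]
ee_rot: [-2.175, 1.568, -0.605]
wrist_force: [-0.3, -4.3, 5.6]
width: 0.0583
```

Call:
step_arm(motion="40 -1 0 0 0 0 0;40 -2.2 0 0 0 0 0;40 -2.2 0 0 0 0 0;40 -2.2 0 0 0 0 0;40 -2.2 0 0 0 0 0;40 -2.2 0 0 0 0 0;40 0 0 0 0 0 0")

```text
time: 3.45
tool_pos: [0.4624, 0.2739, 0.2159]
ee_rot: [-0.916, 1.563, 0.656]
wrist_force: [1.0, 1.2, -2.8]
width: 0.058
```

```bash
python3 - <<'E'
from h import *
delta([.499,.031,.213],75)
p=pose()[2]; print(p['wrist_force'],p['width'])
im=snapshot('wrist'); cv2.imwrite('pics/w2.png',im[:,:,::-1])
cv2.imwrite('pics/w2c.png',cv2.resize(im[130:300,180:340,::-1],(640,680),interpolation=cv2.INTER_CUBIC)[:600])
E
```

```text
0 shift cm(now axes) [  0.2   -3.64 -24.3 ] rotvec [0.262 0.006 0.006] deg 15.0
180 shift cm(now axes) [  0.2   -3.64 -24.3 ] rotvec [-2.879 -0.008  0.008] deg 165.0
pose [0.4624 0.2739 0.2159] zaxis [-0.001  1.     0.005] xaxis [ 0.006  0.005 -1.   ] q6 -1.143 t 3.45
[ 0.95801209  1.22570203 -2.82080674] 0.05802819996866356
```

View pics/w2c.png

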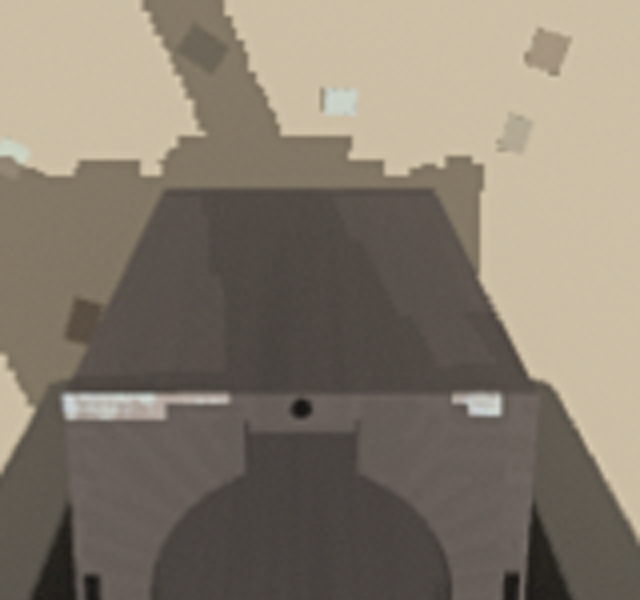

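```bash
python3 - <<'E'
from h import *
P=onz('wrist',[(195.5,228),(314.5,228)],.2159+.0322);p,R,_=pose()
print(P.round(4),'len',np.linalg.norm(P[1]-P[0]),'center rel tool', R.inv().apply(P.mean(0)+[.029,0,0]-p)*1e3)
# stand from side camera, cradle corners
s=380/70
px=np.array([(500-380,62),(635-380,62),(645-380,165),(497-380,187)])/s+[241-35,203-35]
print(onz('side',px,.082).round(4))
E
```

```text
[[0.435  0.2458 0.2481]
 [0.435  0.3027 0.2481]] len 0.05690344282585371 center rel tool [-34.81700744  -2.4130901    0.90071215]
[[ 0.4825  0.0727  0.082 ]
 [ 0.5423  0.0513  0.082 ]
 [ 0.5241 -0.0134  0.082 ]
 [ 0.4578 -0.0039  0.082 ]]
```

Call:
step_arm(motion="40 -0.5 -1.2 -2.4 0 0 0;40 -0.5 -1.35 -2.72 0 0 0;40 0 -1.35 -2.72 0 0 0;40 0 -1.35 -2.72 0 0 0;40 0 -1.35 -2.72 0 0 0;40 0 -1.35 -2.72 0 0 0;40 0 -1.35 -2.72 0 0 0;40 0 -1.35 -2.72 0 0 0;40 0 -1.35 -2.72 0 0 0;40 0 -1.35 -2.72 0 0 0;40 0 0 0 0.087 0 0;40 0 0 0 0.087 0 0;40 0 0 0 0.087 0.006 0.006;40 0 0 0 0 0 0;40 0 0 0 0 0 0")

```text
time: 4.75
tool_pos: [0.5936, 0.004, 0.2185]
ee_rot: [2.11, 1.559, -2.861]
wrist_force: [-0.0, -0.2, -4.4]
width: 0.0582
```

```bash
python3 - <<'E'
from h import *
delta([.499,.031,.213],75)
import pickle; pickle.dump(camera_params('wrist'),open('w3.pkl','wb'))
im=snapshot('wrist'); cv2.imwrite('pics/w3.png',im[:,:,::-1])
E
```

```text
0 shift cm(now axes) [0.65 9.83 0.2 ] rotvec [ 0.003 -0.006 -0.01 ] deg 0.7
180 shift cm(now axes) [0.65 9.83 0.2 ] rotvec [-3.138  0.016 -0.01 ] deg 179.8
pose [0.5936 0.004  0.2185] zaxis [ 0.255  0.967 -0.006] xaxis [-0.012 -0.003 -1.   ] q6 -1.399 t 4.75
```

View pics/w3.png

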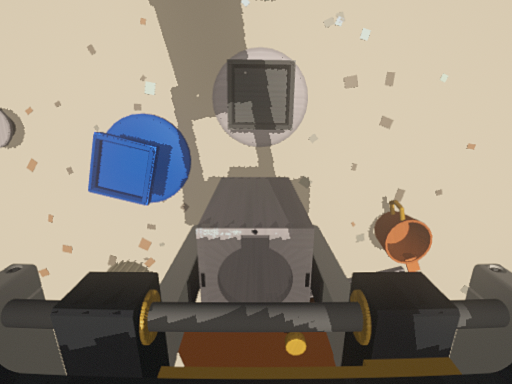

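The picture shows the grey stand straight ahead of the held mill, at (260,96). I'll enlarge it for its corners.

```bash
python3 - <<'E'
from h import *
import pickle
p=pickle.load(open('w3.pkl','rb')); print(p['R'].round(3))
im=cv2.imread('pics/w3.png')
cv2.imwrite('pics/w3c.png',np.hstack([cv2.resize(im[50:140,210:310],(400,360),interpolation=cv2.INTER_CUBIC),cv2.resize(im[170:260,185:325],(400,257),interpolation=cv2.INTER_CUBIC)[:,:].copy() if 0 else cv2.copyMakeBorder(cv2.resize(im[170:260,185:325],(400,257),interpolation=cv2.INTER_CUBIC),0,103,0,0,cv2.BORDER_CONSTANT)]))
E
```

```text
[[ 0.256  0.967 -0.007]
 [ 0.932 -0.245  0.269]
 [ 0.258 -0.076 -0.963]]
```

View pics/w3c.png

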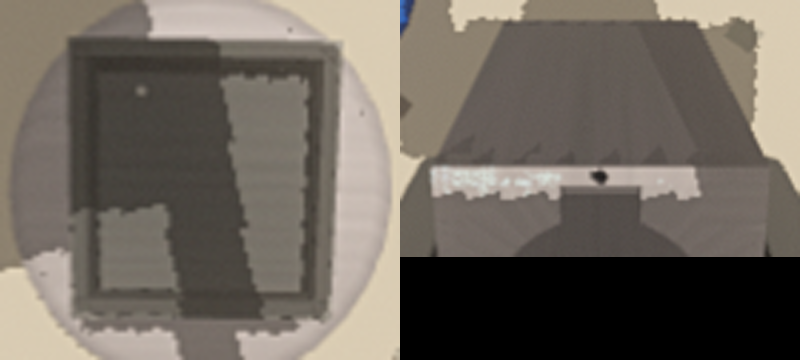

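```bash
python3 - <<'E'
from h import *
import pickle
p=pickle.load(open('w3.pkl','rb'))
P=onz(p,np.array([(68,40),(341,42),(328,318),(73,318)])/4+[210,50],.082)
print('stand',P.round(4),P.mean(0).round(4))
for i in range(4):
    e=P[(i+1)%4]-P[i]; print(round(np.linalg.norm(e)*1e3,1),round(np.degrees(np.arctan2(e[1],e[0])),1))
tp,R,_=pose()
for z,px,d in((.2185+.0322,[(195.5,227.7),(314.5,227.7)],.029),(.2185-.0928+.014,[(219,177.7),(290,177.7)],.029)):
    Q=onz(p,px,z); e=Q[1]-Q[0]; n=np.array([e[1],-e[0],0])/np.linalg.norm(e)
    print(Q.round(4),'len',np.linalg.norm(e),'head',np.degrees(np.arctan2(e[1],e[0])),'centre',Q.mean(0)+n*d)
print([ (robot.get_obs()['ee_rot']).round(4) for _ in range(3)])
E
```

```text
stand [[ 0.4614  0.0109  0.082 ]
 [ 0.4788  0.0748  0.082 ]
 [ 0.5423  0.0569  0.082 ]
 [ 0.5255 -0.0064  0.082 ]] [0.502  0.0341 0.082 ]
66.3 74.8
65.9 -15.8
65.5 -104.8
66.5 164.9
[[ 0.5621 -0.0166  0.2507]
 [ 0.5768  0.0397  0.2507]] len 0.05826288422939542 head 75.34629429209284 centre [0.59748512 0.0042263  0.2507    ]
[[ 0.5612 -0.0192  0.1397]
 [ 0.5768  0.0402  0.1397]] len 0.06142584117213808 head 75.26351232383175 centre [0.59706684 0.00309241 0.1397    ]
[array([ 2.1556,  1.5595, -2.8152]), array([ 2.1556,  1.5595, -2.8152]), array([ 2.1556,  1.5595, -2.8152])]
```

Call:
step_arm(motion="40 0 1.5 0.08 0 -0.003 -0.005;40 0 1.7 0.08 0 -0.003 -0.005;40 0 1.7 0.08 0 0 0;40 0 1.7 0.08 0 0 0;40 0 1.7 0 0 0 0;40 0 1.69 0 0 0 0;40 0 0 0 0 0 0;40 1.2 0 0 0 0 0;40 1.2 0 0 0 0 0;40 1.2 0 0 0 0 0;40 0 0 0 0 0 0")

```text
time: 5.72
tool_pos: [0.497, 0.0323, 0.1803]
ee_rot: [2.029, 1.566, -2.944]
wrist_force: [-1.4, 0.7, -5.4]
width: 0.0577
```

```bash
python3 - <<'E'
from h import *
delta([.499,.031,.1628],75)
a=snapshot('side');b=snapshot('top')
def c(im,x,y,h=40): return cv2.resize(im[y-h:y+h,x-h:x+h,::-1],(400,400),interpolation=cv2.INTER_CUBIC)
cv2.imwrite('pics/s4.png',np.hstack([c(a,241,190),c(b,243,209)]))
E
```

```text
0 shift cm(now axes) [ 1.75 -0.23 -0.08] rotvec [ 0.001 -0.002 -0.004] deg 0.3
180 shift cm(now axes) [ 1.75 -0.23 -0.08] rotvec [-3.141e+00  6.000e-03 -3.000e-03] deg 179.9
pose [0.497  0.0323 0.1803] zaxis [ 0.258  0.966 -0.002] xaxis [-0.004 -0.001 -1.   ] q6 -1.358 t 5.7167
```

View pics/s4.png

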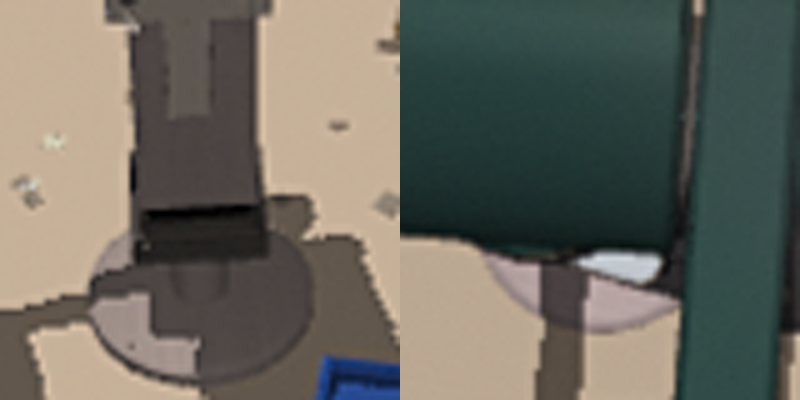

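The side crop shows the black foot centred over the cradle, with even gaps left and right. I'll descend gently.

Call:
step_arm(motion="40 0.35 0 0 0 0 0;40 0.35 0 0 0 0 0;40 0.35 0 0 0 0 0;40 0.3 0 0 0 0 0;40 0.2 0 0 0 0 0;40 0 0 0 0 0 0")

```text
time: 6.32
tool_pos: [0.4987, 0.0324, 0.1692]
ee_rot: [-1.666, 1.567, -0.356]
wrist_force: [-0.2, -0.5, -4.7]
width: 0.0582
```

Call:
step_arm(motion="40 0.2 0 0 0 0 0;40 0.2 0 0 0 0 0;40 0.2 0 0 0 0 0;40 0 0 0 0 0 0")

```text
time: 6.65
tool_pos: [0.4987, 0.0325, 0.1632]
ee_rot: [-1.656, 1.567, -0.345]
wrist_force: [-0.7, 0.1, -4.7]
width: 0.0578
```

Call:
step_arm(motion="40 0.1 0 0 0 0 0;40 0.1 0 0 0 0 0;40 0 0 0 0 0 0")

```text
time: 6.9
tool_pos: [0.4989, 0.0324, 0.163]
ee_rot: [-1.584, 1.566, -0.274]
wrist_force: [-4.5, 0.5, 1.9]
width: 0.0577
```

It seated at TCP z 0.163 against 0.1628 predicted, and the weight came off the wrist. I'll release and rise.

Call:
step_arm(motion="75 0 0 0 0 0 0;80 0 0 0 0 0 0;100 0 0 0 0 0 0;100 0 0 0 0 0 0;100 0 0 0 0 0 0;100 -1.5 0 0 0 0 0;100 -2.5 0 0 0 0 0;100 -2.5 0 0 0 0 0;100 -2.5 0 0 0 0 0;100 -2.5 0 0 0 0 0;100 0 0 0 0 0 0")

```text
time: 7.82
tool_pos: [0.5008, 0.0324, 0.2829]
ee_rot: [-1.43, 1.555, -0.12]
wrist_force: [0.7, 0.1, 0.3]
width: 0.0941
```

```bash
python3 - <<'E'
from h import *
delta([.4422,-.3077,.2828],75)
import pickle; pickle.dump(camera_params('wrist'),open('w5.pkl','wb'))
w=snapshot('wrist');cv2.imwrite('pics/w5.png',w[:,:,::-1])
a=snapshot('side')
cv2.imwrite('pics/s5.png',np.hstack([cv2.resize(w[120:280,180:340,::-1],(400,400),interpolation=cv2.INTER_CUBIC),cv2.resize(a[110:230,181:301,::-1],(400,400),interpolation=cv2.INTER_CUBIC)]))
E
```

```text
0 shift cm(now axes) [-1.000e-02 -3.110e+00 -3.437e+01] rotvec [0.001 0.002 0.015] deg 0.9
180 shift cm(now axes) [-1.000e-02 -3.110e+00 -3.437e+01] rotvec [-3.14e+00 -2.40e-02  3.00e-03] deg 179.9
pose [0.5008 0.0324 0.2829] zaxis [0.258 0.966 0.002] xaxis [ 0.015 -0.002 -1.   ] q6 -1.358 t 7.8167
```

View pics/s5.png

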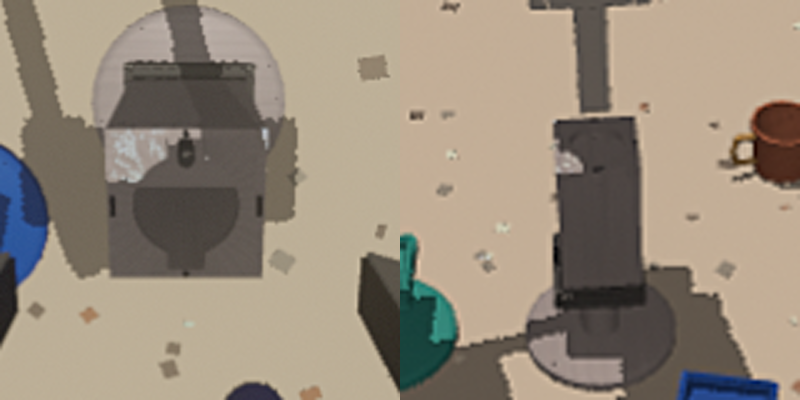

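The mill stands upright in the cradle, foot sunk in, with its mouth at wrist (254,200). I'll measure the mouth.

```bash
python3 - <<'E'
from h import *
import pickle
p=pickle.load(open('w5.pkl','rb'))
P=onz(p,np.array([(106,128),(266,128),(262,276),(110,276)])/2.5+[180,120],.195)
print(P.round(4),P.mean(0).round(4))
for i in range(4):
    e=P[(i+1)%4]-P[i]; print(round(np.linalg.norm(e)*1e3,1),round(np.degrees(np.arctan2(e[1],e[0])),1))
Q=onz(p,np.array([(187,136),(186,272),(113,206),(260,206)])/2.5+[180,120],.195)
e=Q[1]-Q[0];f=Q[3]-Q[2];print('dots',Q.mean(0),np.degrees(np.arctan2(e[1],e[0])),'bars',np.degrees(np.arctan2(f[1],f[0])))
im=cv2.imread('pics/w5.png')
cv2.imwrite('pics/w5c.png',cv2.resize(im[165:235,215:295],(800,600),interpolation=cv2.INTER_CUBIC))
print(pose()[2]['tool_pos'])
E
```

```text
[[ 0.4673  0.0125  0.195 ]
 [ 0.482   0.0675  0.195 ]
 [ 0.5377  0.053   0.195 ]
 [ 0.5227 -0.0027  0.195 ]] [0.5024 0.0326 0.195 ]
56.9 75.0
57.5 -14.6
57.7 -105.0
57.5 164.6
dots [0.50307613 0.03260891 0.195     ] -15.380833150136356 bars 75.01001497599633
[0.49918952 0.03250035 0.27762554]
```

View pics/w5c.png

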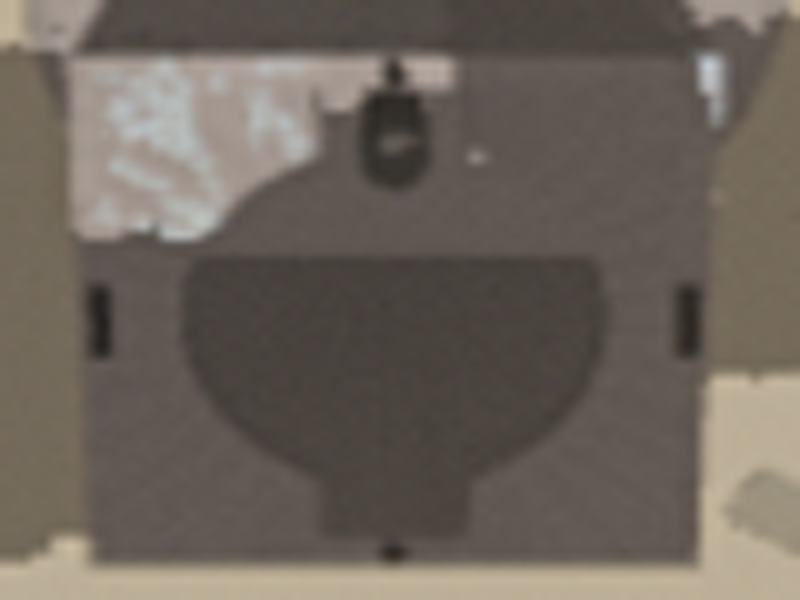

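The arm was still settling, so I'll remeasure at rest.

Call:
step_arm(motion="100 0 0 0 0 0 0;100 0 0 0 0 0 0")

```text
time: 8.08
tool_pos: [0.4979, 0.0326, 0.2746]
ee_rot: [-2.484, 1.57, -1.174]
wrist_force: [-0.1, -0.2, -0.1]
width: 0.0941
```

```bash
python3 - <<'E'
from h import *
import pickle
delta([.4422,-.3077,.2828],75)
p=camera_params('wrist');tp=pose(); pickle.dump((p,tp[0],tp[1].as_matrix()),open('w6.pkl','wb'))
w=snapshot('wrist');cv2.imwrite('pics/w6.png',w[:,:,::-1]); print(pose()[0],pose()[2]['qvel'].round(3))
cv2.imwrite('pics/w6c.png',cv2.resize(w[165:245,210:300,::-1],(675,600),interpolation=cv2.INTER_CUBIC))
E
```

```text
0 shift cm(now axes) [ -0.78  -3.4  -34.31] rotvec [ 0.001 -0.001  0.001] deg 0.1
180 shift cm(now axes) [ -0.78  -3.4  -34.31] rotvec [-3.141e+00 -1.000e-03 -1.000e-03] deg 179.9
pose [0.4979 0.0326 0.2746] zaxis [ 0.258  0.966 -0.001] xaxis [ 0.    -0.001 -1.   ] q6 -1.358 t 8.0833
[0.49789286 0.03255058 0.27469336] [ 0.002 -0.    -0.005  0.001  0.003 -0.001]
```

View pics/w6c.png

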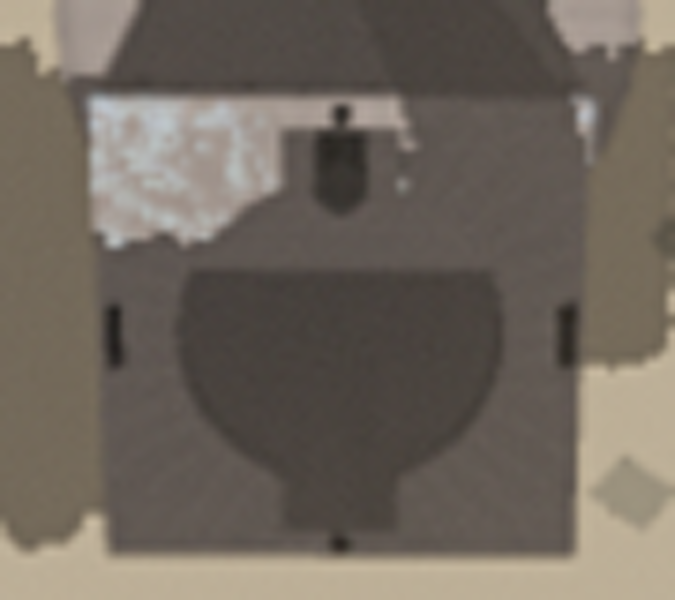

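```bash
python3 - <<'E'
from h import *
import pickle
p,t,R=pickle.load(open('w6.pkl','rb'))
P=onz(p,np.array([(88,95),(590,95),(577,553),(108,553)])/7.5+[210,165],.195)
Q=onz(p,np.array([(341,113),(341,543),(115,335),(567,335)])/7.5+[210,165],.195)
for n,X in (('corners',P),('dots',Q[:2]),('bars',Q[2:])): print(n,X.mean(0).round(4),'tool',(R.T@(X.mean(0)-t)*1e3).round(1))
for a,b in ((P[0],P[1]),(P[3],P[2]),(P[0],P[3]),(P[1],P[2]),(Q[0],Q[1]),(Q[2],Q[3])):
    e=b-a; print(round(np.linalg.norm(e)*1e3,1),round(np.degrees(np.arctan2(e[1],e[0])),2))
E
```

```text
corners [0.5025 0.0326 0.195 ] tool [79.6 -4.5  1.3]
dots [0.5029 0.0325 0.195 ] tool [79.6 -4.8  1.4]
bars [0.503  0.0325 0.195 ] tool [79.6 -4.9  1.4]
58.0 75.06
57.8 75.08
58.0 -14.43
57.9 -14.62
54.4 -14.93
54.0 75.07
```

Settled mouth centre is (0.5028, 0.0325); rim sides read 58 mm and the slots lie at -15.0°. Now I go over to the lid.

Call:
step_arm(motion="100 0 -0.34 -2.43 0 0 0;100 0 -0.34 -3.5 0 0 0;100 0 -0.34 -3.5 0 0 0;100 0 -0.34 -3.5 0 0 0;100 0 -0.34 -3.5 0 0 0;100 0 -0.34 -3.5 0 0 0;100 0 -0.34 -3.5 0 0 0;100 0 -0.34 -3.5 0 0 0;100 0 -0.34 -3.5 0 0 0;100 0 -0.34 -3.5 0 0 0;100 2.5 0 0 0 0 0;100 2.5 0 0 0 0 0;100 2.5 0 0 0 0 0;100 2.5 0 0 0 0 0;100 2 0 0 0 0 0;100 0 0 0 0 0 0;100 0 0 0 0 0 0;100 0 0 0 0 0 0")

```text
time: 9.63
tool_pos: [0.4447, -0.3045, 0.1578]
ee_rot: [-1.691, 1.566, -0.381]
wrist_force: [-0.1, -0.3, 1.1]
width: 0.0935
```

```bash
python3 - <<'E'
from h import *
import pickle
delta([.4422,-.3077,.06],75)
p=camera_params('wrist');tp=pose(); pickle.dump((p,tp[0],tp[1].as_matrix()),open('w7.pkl','wb'))
w=snapshot('wrist');cv2.imwrite('pics/w7.png',w[:,:,::-1]); print(pose()[0],pose()[2]['qvel'].round(3))
cv2.imwrite('pics/w7c.png',cv2.resize(w[150:250,205:305,::-1],(600,600),interpolation=cv2.INTER_CUBIC))
E
```

```text
0 shift cm(now axes) [ 9.78  0.21 -0.37] rotvec [ 0.001 -0.001  0.005] deg 0.3
180 shift cm(now axes) [ 9.78  0.21 -0.37] rotvec [-3.141e+00 -8.000e-03 -1.000e-03] deg 179.9
pose [ 0.4447 -0.3045  0.1578] zaxis [ 0.258  0.966 -0.001] xaxis [ 0.005 -0.002 -1.   ] q6 -2.017 t 9.6333
[ 0.44509444 -0.3047566   0.1586171 ] [-0.    -0.01  -0.013 -0.    -0.001  0.001]
```

View pics/w7c.png

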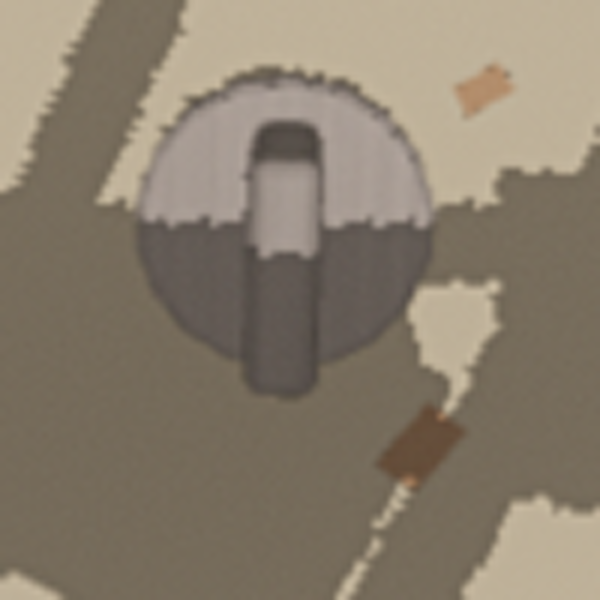

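The wrist picture shows the lid disc centred near crop (286,221) and its wing pointing nearly straight up the image. I'll compute its centre and heading.

```bash
python3 - <<'E'
from h import *
import pickle
p,t,R=pickle.load(open('w7.pkl','rb'))
D=onz(p,np.array([(138,222),(434,222),(286,78),(286,364)])/6+[205,150],.026)
print('disc',D.round(4),np.linalg.norm(D[1]-D[0]),np.linalg.norm(D[3]-D[2]), D[:2].mean(0), D[2:].mean(0))
W=onz(p,np.array([(286,158),(281,397)])/6+[205,150],.059); e=W[1]-W[0]
print('wing',W.round(4),np.linalg.norm(e),np.degrees(np.arctan2(e[1],e[0])),W.mean(0),'tool',R.T@(W.mean(0)-t)*1e3)
L=onz(p,np.array([(250,240),(243,380),(321,240),(318,380)])/6+[205,150],.059)
for a,b in((0,1),(2,3)): e=L[b]-L[a]; print(np.degrees(np.arctan2(e[1],e[0])))
print('thick',np.linalg.norm(L[2]-L[0]),np.linalg.norm(L[3]-L[1]))
E
```

```text
disc [[ 0.4362 -0.3311  0.026 ]
 [ 0.4498 -0.2803  0.026 ]
 [ 0.418  -0.2989  0.026 ]
 [ 0.4689 -0.3127  0.026 ]] 0.052540475343115914 0.05266633886546717 [ 0.44299096 -0.30568917  0.026     ] [ 0.44343919 -0.30580409  0.026     ]
wing [[ 0.4243 -0.3003  0.059 ]
 [ 0.4625 -0.3115  0.059 ]] 0.039805274750900635 -16.259396635925587 [ 0.44340862 -0.30591004  0.059     ] tool [98.79544137  1.41347561 -1.67477185]
-18.188692974478826
-15.93479220396072
thick 0.011208431931684673 0.012137146513020084
```

Call:
step_arm(motion="100 1.5 0.17 -0.25 0 0 0;100 2 0 0 0 0 0;100 2 0 0 0 0 0;100 2 0 0 0 0 0;100 0.8 0 0 0 0 0;100 0 0 0 0 0 0;100 0 0 0 0 0 0;100 0 0 0 0 0 0")

```text
time: 10.35
tool_pos: [0.4436, -0.3072, 0.0761]
ee_rot: [-1.798, 1.563, -0.488]
wrist_force: [-0.2, -0.1, 0.2]
width: 0.0941
```

```bash
python3 - <<'E'
from h import *
delta([.4430,-.3069,.049],74.5)
E
```

```text
0 shift cm(now axes) [2.71 0.08 0.02] rotvec [ 0.01  -0.002  0.008] deg 0.7
180 shift cm(now axes) [2.71 0.08 0.02] rotvec [-3.132e+00 -1.200e-02 -3.000e-03] deg 179.4
pose [ 0.4436 -0.3072  0.0761] zaxis [ 0.258  0.966 -0.002] xaxis [ 0.007 -0.004 -1.   ] q6 -2.022 t 10.35
```

Call:
step_arm(motion="100 0.9 0.05 0 0 0 0.006;100 0.9 0 0 0 0 0;100 0.8 0 0 0 0 0;100 0 0 0 0 0 0;100 0 0 0 0 0 0;100 0 0 0 0 0 0")

```text
time: 10.85
tool_pos: [0.4419, -0.3061, 0.0478]
ee_rot: [1.571, 1.569, 2.881]
wrist_force: [0.5, 0.1, 0.1]
width: 0.0941
```

```bash
python3 - <<'E'
from h import *
delta([.4430,-.3069,.049],74.5)
a=snapshot('side');cv2.imwrite('pics/s8.png',cv2.resize(a[280:370,220:320,::-1],(666,600),interpolation=cv2.INTER_CUBIC))
E
```

```text
0 shift cm(now axes) [-0.12 -0.12 -0.05] rotvec [ 0.01  -0.    -0.002] deg 0.6
180 shift cm(now axes) [-0.12 -0.12 -0.05] rotvec [-3.132e+00  3.000e-03 -0.000e+00] deg 179.4
pose [ 0.4419 -0.3061  0.0478] zaxis [ 0.258  0.966 -0.   ] xaxis [-0.002  0.001 -1.   ] q6 -2.021 t 10.85
```

View pics/s8.png

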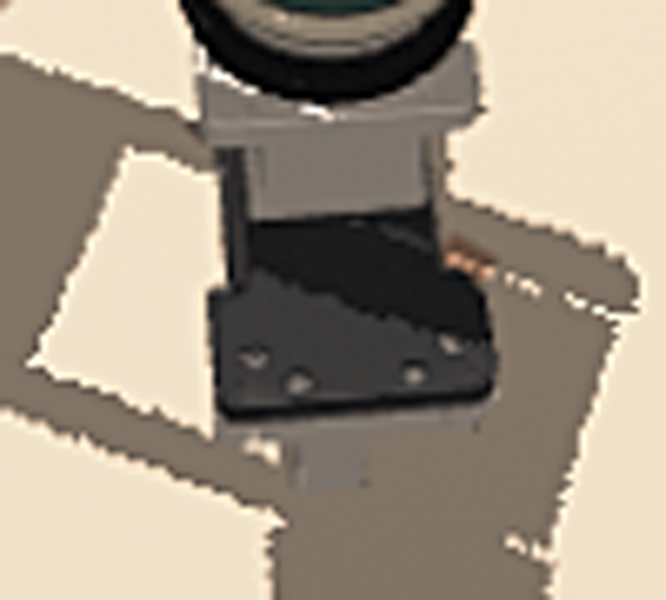

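The gripper hides the lid in the side view. By the numbers the fingertips are about 3 mm above the disc. I'll nudge to centre and close.

Call:
step_arm(motion="100 -0.12 -0.12 -0.05 0 0 0;100 0 0 0 0 0 0;0 0 0 0 0 0 0;0 0 0 0 0 0 0;0 0 0 0 0 0 0;0 0 0 0 0 0 0;0 0 0 0 0 0 0;0 0 0 0 0 0 0;0 0 0 0 0 0 0;0 0 0 0 0 0 0;0 0 0 0 0 0 0;0 0 0 0 0 0 0;0 0 0 0 0 0 0")

```text
time: 11.98
tool_pos: [0.443, -0.3069, 0.0492]
ee_rot: [1.645, 1.569, 2.955]
wrist_force: [-0.1, 0.5, 0.3]
width: 0.0244
```

Call:
step_arm(motion="0 0 0 0 0 0 0;0 0 0 0 0 0 0;0 0 0 0 0 0 0;0 0 0 0 0 0 0;0 0 0 0 0 0 0")

```text
time: 12.4
tool_pos: [0.443, -0.307, 0.0492]
ee_rot: [1.659, 1.569, 2.969]
wrist_force: [0.3, 0.1, -0.6]
width: 0.0117
```

Call:
step_arm(motion="0 -1.5 0 0 0 0 0;0 -3 0 0 0 0 0;0 -3 0 0 0 0 0;0 -3 0 0 0 0 0;0 -3 0 0 0 0 0;0 -3 0 0 0 0 0;0 -3 0 0 0 0 0;0 -3 0 0 0 0 0;0 -2.5 0 0 0 0 0;0 0 0 0 0 0 0;0 0 0 0 0 0 0;0 0 0 0 0 0 0;0 0 0 0 0 0 0")

```text
time: 13.48
tool_pos: [0.4428, -0.3065, 0.2964]
ee_rot: [1.261, 1.564, 2.571]
wrist_force: [-0.0, -0.8, -1.7]
width: 0.0116
```

```bash
python3 - <<'E'
from h import *
import pickle
delta([.4989,.0324,.2746],75)
p=camera_params('wrist');tp=pose(); pickle.dump((p,tp[0],tp[1].as_matrix()),open('w9.pkl','wb'))
w=snapshot('wrist');cv2.imwrite('pics/w9.png',w[:,:,::-1]); print(pose()[0],pose()[2]['qvel'].round(3))
cv2.imwrite('pics/w9c.png',cv2.resize(w[180:300,185:325,::-1],(700,600),interpolation=cv2.INTER_CUBIC))
E
```

```text
0 shift cm(now axes) [ 2.26  3.31 34.19] rotvec [ 0.001  0.002 -0.006] deg 0.4
180 shift cm(now axes) [ 2.26  3.31 34.19] rotvec [-3.141e+00  9.000e-03  3.000e-03] deg 179.9
pose [ 0.4428 -0.3065  0.2964] zaxis [0.258 0.966 0.002] xaxis [-0.005  0.003 -1.   ] q6 -2.02 t 13.4833
[ 0.44284311 -0.30652011  0.29641044] [ 0.001  0.    -0.007  0.     0.002  0.   ]
```

View pics/w9c.png

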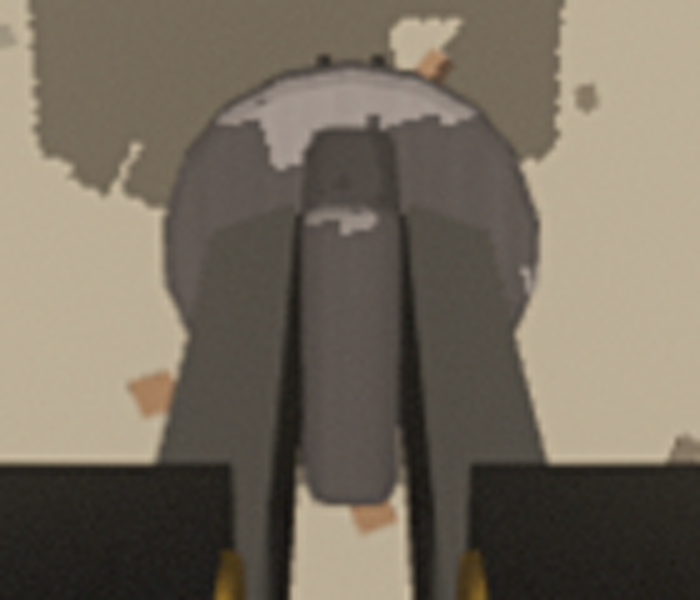

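The lid is held squarely: wing centred at crop column 350, disc spanning 165–540. I'll work out its offset in the tool frame.

```bash
python3 - <<'E'
from h import *
import pickle
p,t,R=pickle.load(open('w9.pkl','rb'))
f=lambda a,z: (onz(p,np.array(a)/5+[185,180],t[2]+z)-t)@R*1e3
print('wing ends',f([(350,207),(350,503)],.0098).round(1), f([(302,230),(398,230),(303,480),(397,480)],.0098).round(1))
print('disc l/r/front',f([(165,235),(540,235),(352,65)],-.0232).round(1))
# circle points fit
pts=f([(165,235),(540,235),(352,65),(218,122),(478,118),(180,170),(525,170)],-.0232)[:,1:]
A=np.c_[2*pts,np.ones(len(pts))];s=np.linalg.lstsq(A,(pts**2).sum(1),rcond=None)[0];print('circ',s[:2],np.sqrt(s[2]+s[:2]@s[:2]))
E
```

```text
wing ends [[ -9.7  20.    1. ]
 [ -9.9 -18.6   1. ]] [[ -9.7  17.2  -4.5]
 [ -9.7  17.2   6.5]
 [ -9.9 -15.4  -4.7]
 [ -9.9 -15.4   6.7]]
disc l/r/front [[ 23.2   2.5 -24.9]
 [ 23.3   2.5  27.5]
 [ 23.4  27.2   1.2]]
circ [0.54663084 1.25407157] 26.25157481429737
```

Call:
step_arm(motion="0 0 0.25 2.2 0 0 0;0 0 0.3 3.2 0 0 0;0 0 0.3 3.2 0 0 0;0 0 0.3 3.2 0 0 0;0 0 0.3 3.2 0 0 0;0 0 0.3 3.2 0 0 0;0 0 0.3 3.2 0 0 0;0 0 0.3 3.2 0 0 0;0 0 0.3 3.2 0 0 0;0 0 0.3 3.2 0 0 0;0 0 0 3.2 0 0 0;0 0 0 0 0 0 0;0 0 0 0 0 0 0;0 0 0 0 0 0 0;0 0 0 0 0 0 0")

```text
time: 14.78
tool_pos: [0.5028, 0.03, 0.2984]
ee_rot: [1.879, 1.568, -3.096]
wrist_force: [0.3, 0.1, -0.9]
width: 0.0117
```

```bash
python3 - <<'E'
from h import *
import pickle
delta([.5028,.0315,.2542],75)
p=camera_params('wrist');tp=pose(); pickle.dump((p,tp[0],tp[1].as_matrix()),open('w10.pkl','wb'))
w=snapshot('wrist');cv2.imwrite('pics/w10.png',w[:,:,::-1])
cv2.imwrite('pics/w10c.png',cv2.resize(w[140:260,185:325,::-1],(700,600),interpolation=cv2.INTER_CUBIC))
E
```

```text
0 shift cm(now axes) [4.42 0.03 0.15] rotvec [-0.    -0.001 -0.003] deg 0.2
180 shift cm(now axes) [4.42 0.03 0.15] rotvec [ 3.141e+00 -5.000e-03  1.000e-03] deg 180.0
pose [0.5028 0.03   0.2984] zaxis [ 0.259  0.966 -0.001] xaxis [-0.003 -0.    -1.   ] q6 -1.361 t 14.7833
```

View pics/w10c.png

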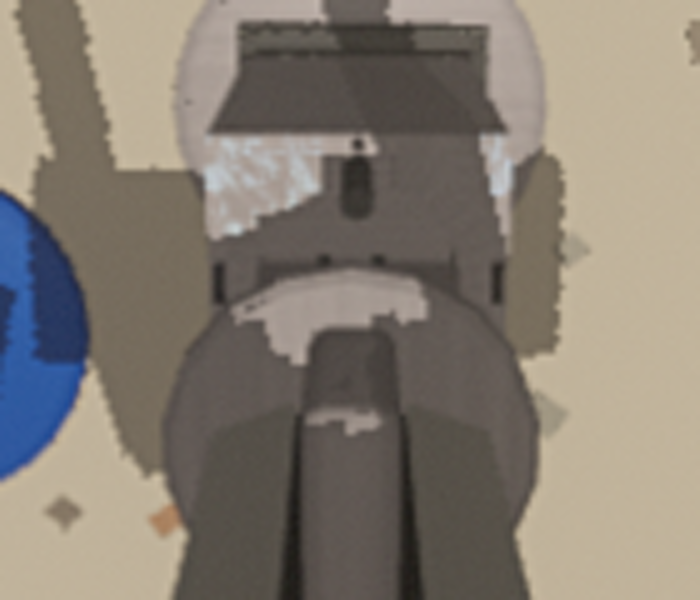

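```bash
python3 - <<'E'
from h import *
import pickle
p,t,R=pickle.load(open('w10.pkl','rb'))
f=lambda a: (onz(p,np.array(a)/5+[185,140],.195)-t)@R*1e3
c=f([(207,132),(507,132)]);d=f([(357,145)]);b=f([(219,283),(497,283)])
print('front mid-29',(c.mean(0)-[0,29,0]).round(1),'w',np.diff(c,axis=0),'dot-27.2',(d-[0,27.2,0]).round(1),'bars',b.mean(0).round(1),np.diff(b,axis=0))
E
```

```text
front mid-29 [103.5   0.8   2.3] w [[-5.39450377e-02 -5.20728211e-03  5.65542959e+01]] dot-27.2 [[1.035e+02 1.000e-01 2.300e+00]] bars [1.034e+02 1.000e-01 2.500e+00] [[-5.14705879e-02  5.24176381e-03  5.39922702e+01]]
```

Call:
step_arm(motion="0 1.2 -0.02 0.13 0 0 0;0 1.6 0 0 0 0 0;0 1.4 0 0 0 0 0;0 0 0 0 0 0 0;0 0 0 0 0 0 0;0 0 0 0 0 0 0")

```text
time: 15.33
tool_pos: [0.5037, 0.0318, 0.2576]
ee_rot: [1.619, 1.57, 2.928]
wrist_force: [0.7, -0.5, -0.3]
width: 0.0117
```

```bash
python3 - <<'E'
from h import *
delta([.5028,.0313,.2242],75); print(robot.get_obs()['wrist_force'])
a=snapshot('side');cv2.imwrite('pics/s11.png',cv2.resize(a[100:220,181:301,::-1],(600,600),interpolation=cv2.INTER_CUBIC))
E
```

```text
0 shift cm(now axes) [ 3.34  0.07 -0.07] rotvec [ 0.    -0.    -0.001] deg 0.1
180 shift cm(now axes) [ 3.34  0.07 -0.07] rotvec [-3.141e+00  2.000e-03 -0.000e+00] deg 180.0
pose [0.5037 0.0318 0.2576] zaxis [ 0.259  0.966 -0.   ] xaxis [-0.001  0.    -1.   ] q6 -1.359 t 15.3333
[ 0.6572342  -0.4737265  -0.32614145]
```

View pics/s11.png

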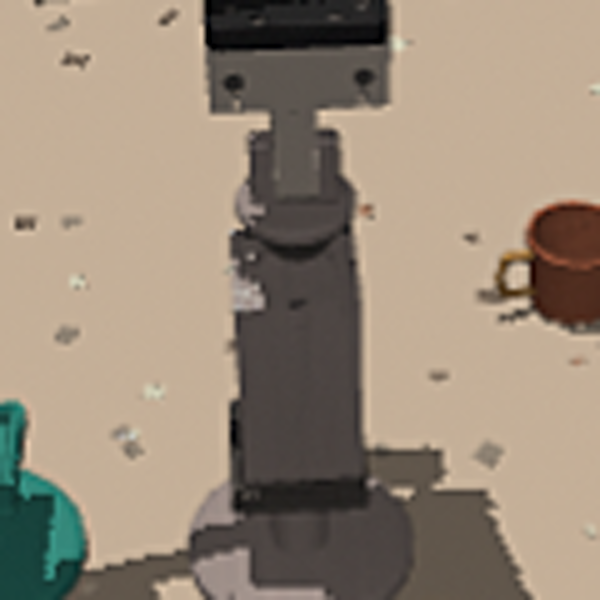

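The lid hangs centred over the mouth in the side view. I'll descend in small steps.

Call:
step_arm(motion="0 0.4 0.04 -0.03 0 0 0;0 0.4 0 0 0 0 0;0 0.4 0 0 0 0 0;0 0.3 0 0 0 0 0;0 0.2 0 0 0 0 0;0 0 0 0 0 0 0;0 0 0 0 0 0 0")

```text
time: 15.97
tool_pos: [0.503, 0.0321, 0.2399]
ee_rot: [1.693, 1.569, 3.003]
wrist_force: [-0.5, 0.3, -0.9]
width: 0.0117
```

Call:
step_arm(motion="0 0.2 0 0 0 0 0;0 0.2 0 0 0 0 0;0 0.2 0 0 0 0 0;0 0 0 0 0 0 0;0 0 0 0 0 0 0")

```text
time: 16.38
tool_pos: [0.503, 0.032, 0.234]
ee_rot: [1.691, 1.569, 3.001]
wrist_force: [-0.7, 0.2, -1.2]
width: 0.0117
```

Past the 0.2372 level where missed lugs would stop, with no contact force, so the lugs are in the slots.

Call:
step_arm(motion="0 0.2 0 0 0 0 0;0 0.2 0 0 0 0 0;0 0.2 0 0 0 0 0;0 0.2 0 0 0 0 0;0 0 0 0 0 0 0;0 0 0 0 0 0 0")

```text
time: 16.88
tool_pos: [0.503, 0.0321, 0.2259]
ee_rot: [1.684, 1.569, 2.994]
wrist_force: [0.3, -0.0, -1.4]
width: 0.0115
```

Call:
step_arm(motion="0 0.1 0 0 0 0 0;0 0.1 0 0 0 0 0;0 0.1 0 0 0 0 0;0 0 0 0 0 0 0;0 0 0 0 0 0 0")

```text
time: 17.3
tool_pos: [0.5032, 0.032, 0.2241]
ee_rot: [1.437, 1.57, 2.747]
wrist_force: [-1.7, -0.4, 5.1]
width: 0.0118
```

Flush: contact at TCP z 0.2241 against 0.2242 predicted. I'll ease the push a little and turn clockwise, positive about the tool's downward x, starting with half the angle.

Call:
step_arm(motion="0 -0.05 0 0 0 0 0;0 0 0 0 0.08 0 0;0 0 0 0 0.1 0 0;0 0 0 0 0.1 0 0;0 0 0 0 0.1 0 0;0 0 0 0 0 0 0;0 0 0 0 0 0 0")

```text
time: 17.88
tool_pos: [0.5034, 0.032, 0.2241]
ee_rot: [1.789, 1.57, 2.721]
wrist_force: [0.4, -0.0, 5.0]
width: 0.0118
```

```bash
python3 - <<'E'
from h import *
delta([.5028,.0313,.2242],30); print(robot.get_obs()['wrist_force'],robot.get_obs()['wrist_torque'])
E
```

```text
0 shift cm(now axes) [-0.01  0.   -0.09] rotvec [ 0.409 -0.    -0.001] deg 23.4
180 shift cm(now axes) [-0.01  0.   -0.09] rotvec [-2.733e+00  1.000e-03 -0.000e+00] deg 156.6
pose [0.5034 0.032  0.2241] zaxis [ 0.596  0.803 -0.   ] xaxis [-0.001  0.    -1.   ] q6 -0.981 t 17.8833
[ 0.40362186 -0.03385981  5.01716059] [ 0.03110188  0.17483492 -0.04580172]
```

Turned freely, with low torque. Now the rest.

Call:
step_arm(motion="0 0 0 0 0.1 0 0;0 0 0 0 0.1 0 0;0 0 0 0 0.1 0 0;0 0 0 0 0.1 0 0;0 0 0 0 0 0 0;0 0 0 0 0 0 0;0 0 0 0 0 0 0")

```text
time: 18.47
tool_pos: [0.5034, 0.0321, 0.2241]
ee_rot: [2.059, 1.57, 2.592]
wrist_force: [-0.9, -0.4, 4.9]
width: 0.0119
```

```bash
python3 - <<'E'
from h import *
import pickle
delta([.5028,.0313,.2242],30); print(robot.get_obs()['wrist_force'],robot.get_obs()['wrist_torque'])
p=camera_params('wrist');tp=pose(); pickle.dump((p,tp[0],tp[1].as_matrix()),open('w12.pkl','wb'))
w=snapshot('wrist');cv2.imwrite('pics/w12.png',w[:,:,::-1]);a=snapshot('side')
cv2.imwrite('pics/w12c.png',np.hstack([cv2.resize(w[140:300,175:335,::-1],(400,400),interpolation=cv2.INTER_CUBIC),cv2.resize(a[100:200,191:291,::-1],(400,400),interpolation=cv2.INTER_CUBIC)]))
E
```

```text
0 shift cm(now axes) [-0.01 -0.04 -0.09] rotvec [ 0.009 -0.    -0.001] deg 0.5
180 shift cm(now axes) [-0.01 -0.04 -0.09] rotvec [-3.132e+00  1.000e-03 -1.000e-03] deg 179.5
pose [0.5034 0.0321 0.2241] zaxis [ 0.861  0.508 -0.   ] xaxis [-0.001  0.    -1.   ] q6 -0.582 t 18.4667
[-0.93740995 -0.44283659  4.88519555] [ 0.0593297   0.13247338 -0.03426522]
```

View pics/w12c.png

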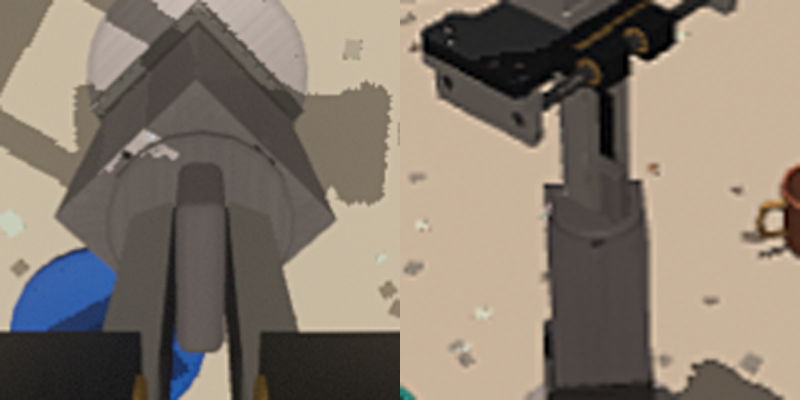

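The disc lies flat on the rim, wing pointing at the mill's near corner, crop (198,77). I'll measure the mill and wing angles.

```bash
python3 - <<'E'
from h import *
import pickle
p,t,R=pickle.load(open('w12.pkl','rb'))
P=onz(p,np.array([(198,77),(55,215),(335,215)])/2.5+[175,140],.195)
h=lambda e: round(np.degrees(np.arctan2(e[1],e[0])),1)
print('corner-corner',h(P[2]-P[1]),np.linalg.norm(P[2]-P[1]),'edges',h(P[1]-P[0]),h(P[2]-P[0]),np.linalg.norm(P[1:]-P[0],axis=1))
W=onz(p,np.array([(200,206),(200,350)])/2.5+[175,140],t[2]+.0098);print('wing',h(W[1]-W[0]),np.linalg.norm(W[1]-W[0]))
E
```

```text
corner-corner 30.5 0.08074489709849852 edges -105.0 -15.2 [0.05784641 0.05655724]
wing -59.5 0.03774708393239203
```

Mill edges lie at about -15.1° and the wing at -59.5°, so the lid has turned 44.4° relative to the mill. It is flush, pressed with about 5 N and still gripped. Handing in.

```bash
python3 - <<'E'
from h import *
print(robot.get_obs()['width'],robot.get_obs()['qvel'].round(4)); print(robot.close_job())
E
```

```text
0.011865664726064045 [-0.0021  0.0004 -0.0004  0.0014 -0.0007  0.0003]
the job is handed in; nothing more can be done
None
```

The job is done and handed in at about 18.6 s. The mill stands released in the steel stand's cradle, and the lid sits flush in its mouth, turned halfway to the lock and still gripped.

**Last checks**
- **Mill:** it bottomed out at tool height 0.163 m, against 0.1628 m predicted. The pictures show it upright with its foot down in the cradle.
- **Lid:** the lugs went through the slots without contact. The disc met the rim at tool height 0.2241 m, against 0.2242 m predicted.
- **Turn:** the wing is 44.4° clockwise from the slots, with no resistance felt. The lid is held at 11.9 mm opening with about 5 N downward.

**Disagreements**
- **Camera against jaws:** the wrist camera sat about 1.1 mm off the jaws' centre line. I cancelled this by measuring lid and mill the same way.
- **Stand position:** the top and wrist views of the stand differed by 3–4 mm. I used a value between them, and the foot went in cleanly.
- **Bystanders:** I kept clear of the shaker, ramekin and pour cup, but took no separate last picture of them.

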